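# Lock the phantom socket board with its cam

### The job

The board that carries the phantom stands a little open from the white shelf, its bolt head already inside the cam fitting. Take the screwdriver out of its block, set the blade into the slot of the cam disc and turn it clockwise until the board is drawn fully home against the shelf edge and the cam has come up snug: firm enough to keep the board clamped, but never forced, and without leaning hard on the shelf. Then stand the screwdriver back in its block and let go, leaving the other things where they lie.

Things in the scene. Friction and masses are not known exactly. Their poses are not given: they have to be found in the camera images.
- station: white melamine marker station fixed on the bench, 420 x 270 mm. Origin on the bench under the middle of the joint edge; x points from the shelf to the phantom board, z up. x < 0: the shelf, 200 mm deep, top 40 mm above the bench, trim ring round the cam 1.5 mm proud. x > 0: bay with a 12 mm base and two aluminium rails along x, in which the phantom board slides
- shelf_edge (a point): middle of the top of the shelf's edge that the phantom board must meet, 40 mm above the bench; axes as station
- cam: zinc cam disc, 35 mm across, in a bore of the shelf about 45 mm (+-1.5) behind its edge, face 1 mm below the shelf top. Turns about its upright axis; origin on it, 27 mm under the face. x axis: along the slot to the dark pointer, which starts pointing at the bolt (within 0.12 rad; no turning back). Turned clockwise from above it draws the bolt in; the turn needed varies by fitting, 0.6 to 1.5 rad
- cam_slot (a point): centre of the cam's slot, level with the cam face; axes as cam. Slot 18 mm long (x), 4 mm wide, 6 mm deep, flat dark floor. The blade has about 0.2 rad of play in it. Torque to turn: 0.07 N m free, 0.1 to 0.17 while drawing; with the board home it climbs fast: snug at 0.2 to 0.25, over-tight from about 0.3 N m. The cam stays where it is left
- socket_board: loose white melamine board, 160 x 211 x 28 mm, about 1 kg, lying in the bay, with a grey bayonet socket and a clear acrylic phantom cylinder, 60 mm across, top 124 mm above the board's underside. Its ball-headed steel bolt and two dowels bridge the joint into the shelf. Origin: centre of the underside; axes as station. Starts 1.8 to 2.2 mm open
- board_edge (a point): middle of the top of the board's edge facing the shelf, 28 mm above its underside; home when it meets shelf_edge (its x in the frame of shelf_edge is then 0)
- driver_handle (a point): centre of the handle of the wide slotted screwdriver (0.14 kg), which stands upright, blade down, in its block. Handle teal with grey ends, 34 mm wide (x axis), 22 mm thick between flat faces (y axis), 80 mm tall; z runs up along the tool. The blade's width lies along x, so the wide side of the handle shows its direction
- driver_tip (a point): tip of the blade, 100 mm below driver_handle on the tool's axis; axes as driver_handle. Blade 14 mm wide (x), 2.5 mm thick (y), 10 mm tall, on an 8 mm round shank; 60 mm from tip to the handle's lower end
- block_hole (a point): centre of the mouth of the square 22 mm through hole in the fixed grey screwdriver block (75 x 75 mm, top 70 mm above the bench); axes along the block's sides. The handle's lower end rests on the block's top, the shank hangs in the hole with the tip 60 mm below the mouth
- cassette_spacer: bystander: navy polycarbonate spacer plate 110 x 75 x 16 mm on the bench; origin centre of its underside
- sight_ring: bystander: brass ring 48 mm across, 9 mm tall, on the shelf; origin centre of its underside
- vial_shield: bystander: grey lead-lined vial shield 41 mm across, 51 mm tall, on the shelf; origin centre of its underside
- loupe: bystander: chrome magnifier loupe 42 mm across, 34 mm tall, on the shelf; origin centre of its underside
There are look-alikes about, which are no part of the job. Of the things that look like the part that bears block_hole, take the one that is nearest to the robot's base at the start.

How it is judged:
On the way, in this order (a step that is already met when the one before it is completed fails the run):
1. the blade is seated in the cam's slot while the board still stands open (z of driver_tip in the frame of cam_slot below -0.0035 m and horizontal distance between driver_tip and cam_slot below 0.004 m and x of board_edge in the frame of shelf_edge above 0.0015 m), for 0.1 s.
2. with the blade in the slot, the cam has drawn the board home and clamped it (z of driver_tip in the frame of cam_slot below -0.003 m and x of board_edge in the frame of shelf_edge below 0.001 m and contact force between cam and socket_board above 10 N), for 0.1 s.
At the end, for the whole second after the job is handed in: the board is home (gap under 1 mm) and held clamped (the cam pulls on the bolt with over 10 N); the screwdriver stands in its block, tip over 50 mm down and within 12 mm of the hole's axis, upright within 0.12 rad, let go (x of board_edge in the frame of shelf_edge below 0.001 m and contact force between cam and socket_board above 10 N and z of driver_tip in the frame of block_hole below -0.05 m and horizontal distance between driver_tip and block_hole below 0.012 m and angle between driver_handle's own z axis and vertical below 0.12 rad and linear speed of socket_board below 0.01 m/s); the robot touches nothing.
It fails at once if the cam is over-tightened: it pulls on the bolt with more than 40 N (contact force between cam and socket_board above 40 N).
It fails at once if the screwdriver leans on the shelf with more than 25 N (contact force between driver and station above 25 N).
It fails at once if a bystander moved by more than 15 mm (distance of any of cassette_spacer, sight_ring, vial_shield, loupe from where it was at the start of the episode above 0.015 m).
It also fails if it takes over 67 s, if anything falls off the work surface, if the arm or the gripper's body presses on something with over 40 N, if the wrist force passes 120 N, or if a joint passes its speed limit or range.

### The arm

A 7-joint arm with a two-finger parallel gripper is mounted at the origin on the work surface. World frame = base frame: x ahead of the robot, y to its left, z up, the work surface at z = 0. Lengths are in m, angles in rad, forces in N, time in s.
With the tool pointing down it reaches from about 0.425 to 1.025 m from the base axis. Payload 3.6 kg.
Tool frame: the origin (TCP) lies on the centre line of the jaws, within the pads' length; the fingertips stand 22 mm ahead of it and the grasp point (between the pads) lies 3 mm ahead of it; z points along the fingers, x is the direction in which the jaws open and shut, and the axes are right-handed (so a half turn about z gives the same grasp; the last joint's range is limited). The gripper opens to 85 mm and grips with 20 to 120 N. Pads are 22 mm wide; open, the fingers measure 114 mm over their backs; the gripper's body (76 mm by 85 mm) begins 54 mm behind the grasp point. The pads swing forward as they close: fully open they stand 13 mm farther back than shut.
Start: joints at [1.167, 0.591, 0.048, 1.609, -0.033, 0.943, -0.034], TCP at [0.221, -0.69, 0.253] pointing down, gripper open.
Joint ranges: [-2.69, 2.69], [-0.47, 2.24], [-1.27, 1.36], [0.19, 2.51], [-1.53, 4.68], [0.08, 2.07], [-3.09, 3.09]. Speed limits (rad/s): [2.57, 2.57, 3.14, 3.14, 3.14, 3.14, 3.14].

### API

Orientations are given as a 3x3 rotation matrix whose columns are the frame's x, y, z axes.
In Python, from bench import bot, read_camera, calibration gives the robot as it stands.
- The arm moves only by the shell command python3 -m pendant 'ROWS' [FORCE]. ROWS is JSON, a list of rows, each a list of 3 entries, a list of its own where there are three numbers: the opening, from 0 (shut) to 1 (fully open), then the shift along the tool's x, y, z in m, then the turn, a rotation vector about the tool's x, y, z in degrees. A call has 1 to 8 rows; each row is the pose to reach, as a shift and turn from the pose measured when the call began, along the tool's axes at that moment; what a row does not reach only later rows make up. A row lasts 1/8 s, in which the tool goes at most 62.5 mm and 10.7 degrees, less where a joint would pass 70% of its speed; a pose out of reach is approached as far as the arm can. A call with a gripper value outside its range is refused whole. The fingers move at their own pace and stop on an object; FORCE is the grip in N (left out, the last holds). Time passes only in rows, so rows that repeat a pose let the fingers close. It gives the time, the measured TCP pose, the force and the opening at its end, in the units of the state.
- bot.get_state(): the state, without advancing time (a new reading comes with each control period).
- read_camera(name): name is "side" or "top" or "wrist"; returns the picture (384x512x3 uint8, red, green, blue); there is no depth.
- calibration(name): a dict with "fx", "fy", "cx", "cy" (pixels), "pose" (4x4, takes a point from camera to world coordinates). Camera axes: x right, y down, z forward; pixel columns grow to the right and rows downward; lengths in m; the calibration is good to about 2 mm. A picture is of the moment at which its call begins: read the wrist's pose just before it. calibration takes no time and is no camera call; for the wrist camera it gives the pose at the moment of the call.
- bot.job_done(): hands the job in, once; it reports no verdict.
The state is a dict: "t": time; "joint_positions": joint angles; "joint_velocities": joint speeds; "effort": joint torques, N m; "tcp_pos": TCP position; "tcp_rot": TCP orientation; "force": force on the tool from outside, world axes, zero at the start; "torque": the same for the moment, N m; "opening": opening from 0.0 (shut) to 1.0 (fully open).
Only numpy, scipy, OpenCV 4.12 (cv2) and the standard library are available. Lean on these libraries where they do the work, as an engineer would, in place of code of your own. Each camera call takes 0.05 s, during which the arm holds its last target.

## Working session

There is one attempt and no reset: what is moved stays moved. The work goes in short steps, Python scripts to look and compute and a shell command to move; the robot and the scene stay as the last step left them, time stands still between calls to the robot, and variables do not carry over. Pictures are saved under pics/ and viewed, and the job is handed in when it is done.

```bash
ls; mkdir -p pics; python3 - <<'E'
from bench import bot, read_camera, calibration
import cv2,numpy as np
print(bot.get_state())
for n in ["side","top","wrist"]:
    c=calibration(n); print(n,c)
    im=read_camera(n); cv2.imwrite(f"pics/{n}0.png",im[:,:,::-1])
E
```

```text
pics
{'t': 0.0, 'joint_positions': array([ 1.16750172,  0.59212224,  0.04830973,  1.609847  , -0.03328612,
        0.94268442, -0.03368904]), 'joint_velocities': array([-0.00128688,  0.00037798, -0.00068603,  0.00020425,  0.00044258,
       -0.00182534,  0.00038755]), 'effort': array([-2.07233497e-04, -5.48679936e+01,  1.54710017e+00, -1.98125088e+01,
        9.45415377e-03,  8.89560906e-03, -1.53196794e-05]), 'tcp_pos': array([ 0.22078583, -0.68973947,  0.25212966]), 'tcp_rot': array([[ 3.04948578e-01, -9.52368461e-01, -8.24112631e-04],
       [-9.52366156e-01, -3.04949658e-01,  2.10046307e-03],
       [-2.25172764e-03,  1.44323753e-04, -9.99997454e-01]]), 'force': array([-0.14775538,  0.35338954, -0.32339621]), 'torque': array([0.01105072, 0.03860829, 0.06012261]), 'opening': 0.9982456485973025}
side {'fx': 465.9442436823554, 'fy': 465.9442436823554, 'cx': 251.3423954230772, 'cy': 191.1782203517893, 'pose': array([[ 9.99466315e-01, -2.40346592e-02,  2.21228555e-02,
         5.27807972e-01],
       [-3.26531392e-02, -7.15870672e-01,  6.97468963e-01,
        -9.83521796e-01],
       
[... 190 characters left out ...]
6864, 'fy': 401.29989975626864, 'cx': 260.15510558654944, 'cy': 197.20198615396367, 'pose': array([[ 0.00960595, -0.98288677,  0.18396013,  0.31431756],
       [-0.99994755, -0.01009544, -0.00172444, -0.04560324],
       [ 0.00355209, -0.18393392, -0.98293219,  1.43099727],
       [ 0.        ,  0.        ,  0.        ,  1.        ]])}
wrist {'fx': 322.9541181174136, 'fy': 322.9541181174136, 'cx': 257.36533788314233, 'cy': 189.83841149317945, 'pose': array([[ 0.30422766, -0.90875942, -0.28566036,  0.29436934],
       [-0.95259793, -0.29074487, -0.08958014, -0.66657481],
       [-0.00164749,  0.29937222, -0.95413498,  0.37227376],
       [ 0.        ,  0.        ,  0.        ,  1.        ]])}
```

View pics/side0.png

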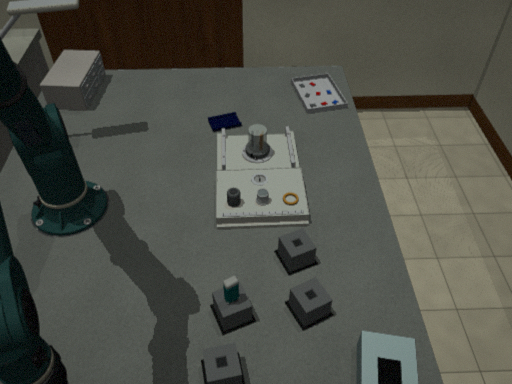

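View pics/top0.png

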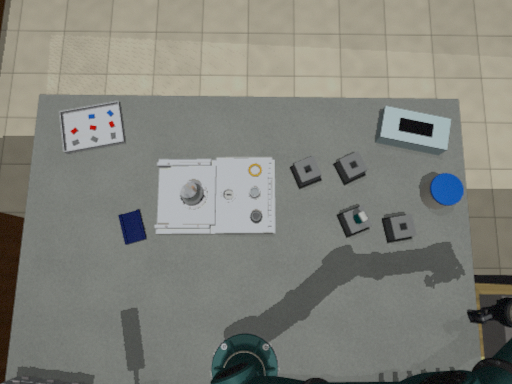

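View pics/wrist0.png

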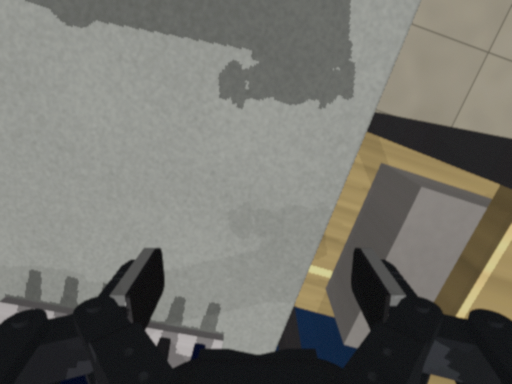

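```bash
cat > h.py <<'E'
from bench import bot, read_camera, calibration
import cv2,numpy as np
def ray(c,u,v,z):
    P=c["pose"]; d=P[:3,:3]@np.array([(u-c["cx"])/c["fx"],(v-c["cy"])/c["fy"],1]); o=P[:3,3]
    return o+d*(z-o[2])/d[2]
def proj(c,p):
    P=c["pose"]; q=P[:3,:3].T@(np.array(p)-P[:3,3]); return np.array([c["fx"]*q[0]/q[2]+c["cx"],c["fy"]*q[1]/q[2]+c["cy"]])
def snap(n,f):
    c=calibration(n); im=read_camera(n); np.savez(f"pics/{f}.npz",im=im,**{k:np.array(v) for k,v in c.items()}); cv2.imwrite(f"pics/{f}.png",im[:,:,::-1]); return im,c
E
python3 - <<'E'
from h import *
im=cv2.imread("pics/top0.png"); c=calibration("top")
cr=im[150:250,150:430]; cv2.imwrite("pics/top0c.png",cv2.resize(cr,None,fx=2.8,fy=2.8,interpolation=cv2.INTER_CUBIC))
im2=cv2.imread("pics/side0.png")
cv2.imwrite("pics/side0c.png",cv2.resize(im2[120:340,190:340],None,fx=2.7,fy=2.7,interpolation=cv2.INTER_CUBIC))
for u,v in [(354,220),(398,227),(306,170),(351,165)]:
    p=ray(c,u,v,.07); print(p,np.hypot(*p[:2]))
for u,v in [(228,194)]: print(ray(c,u,v,.04))
for u,v in [(217,157),(275,156),(275,233),(217,234)]: print(ray(c,u,v,.04))
print(ray(c,361,216,.15))
E
```

```text
[ 0.49308008 -0.36939837  0.07      ] 0.6161031746303282
[ 0.47057136 -0.51863318  0.07      ] 0.7002983519386835
[ 0.66742902 -0.20733485  0.07      ] 0.6988914365334564
[ 0.68715581 -0.36536367  0.07      ] 0.7782504212161141
[0.58498371 0.0655906  0.04      ]
[0.71997685 0.10838951 0.04      ]
[ 0.72592373 -0.09997521  0.04      ]
[ 0.44884572 -0.10075136  0.04      ]
[0.44337787 0.1002617  0.04      ]
[ 0.49577927 -0.37337293  0.15      ]
```

View pics/top0c.png

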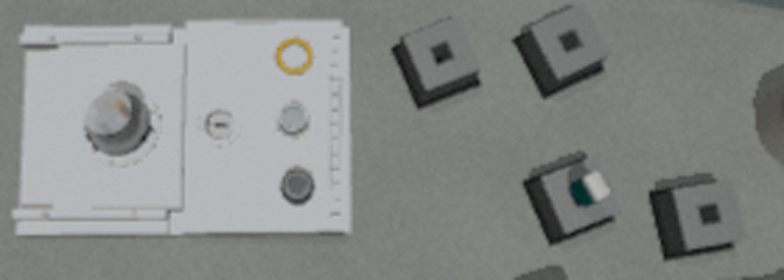

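View pics/side0c.png

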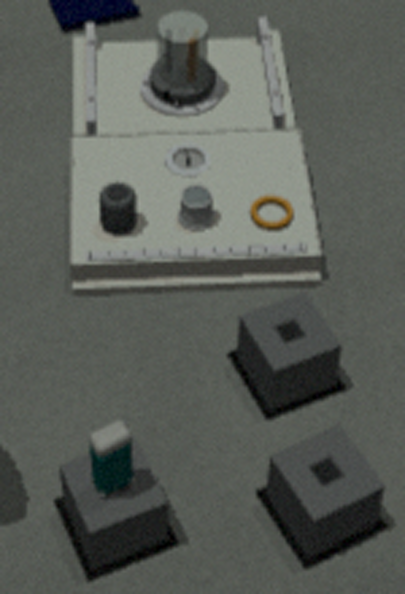

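```bash
cat >> h.py <<'E'
def rel(target=None,rot=None):
    s=bot.get_state(); R=s["tcp_rot"]; 
    if target is not None: print("shift mm",np.round(1000*R.T@(np.array(target)-s["tcp_pos"]),2))
    if rot is not None:
        print("rotvec deg",np.round(np.degrees(cv2.Rodrigues(R.T@rot)[0].ravel()),2))
E
python3 - <<'E'
from h import *
rel([.493,-.37,.28])
E
```

```text
shift mm [-221.73 -356.72  -27.26]
```

```bash
python3 -m pendant '[[1,[-0.028,-0.045,-0.01],[0,0,0]],[1,[-0.056,-0.09,-0.02],[0,0,0]],[1,[-0.084,-0.135,-0.027],[0,0,0]],[1,[-0.112,-0.18,-0.027],[0,0,0]],[1,[-0.14,-0.225,-0.027],[0,0,0]],[1,[-0.168,-0.27,-0.027],[0,0,0]],[1,[-0.196,-0.315,-0.027],[0,0,0]],[1,[-0.222,-0.357,-0.027],[0,0,0]]]' && python3 - <<'E'
from h import *
s=bot.get_state(); print(s["tcp_pos"],s["joint_positions"],s["tcp_rot"])
snap("wrist","w1")
E
```

```text
t: 1.15
tcp_pos: [0.4942, -0.3679, 0.2796]
tcp_rot: [[0.305, -0.952, -0.001], [-0.952, -0.305, 0.002], [-0.002, 0.0, -1.0]]
force: [0.2, -0.2, -0.6]
opening: 1.001
[ 0.49418479 -0.36786568  0.27957653] [ 5.66560866e-01  4.25139179e-01  5.67486459e-04  1.83761785e+00
 -1.94112571e-03  8.80541931e-01 -6.92027366e-01] [[ 3.05489844e-01 -9.52195031e-01 -7.60102934e-04]
 [-9.52192978e-01 -3.05490766e-01  1.98111138e-03]
 [-2.11860884e-03  1.18555270e-04 -9.99997749e-01]]
```

View pics/w1.png

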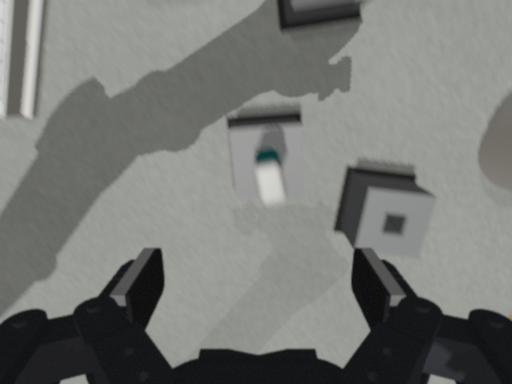

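```bash
python3 - <<'E'
from h import *
im,c=snap("wrist","w2"); s=bot.get_state(); print(s["t"],s["joint_velocities"].round(4))
cv2.imwrite("pics/w2c.png",cv2.resize(im[90:220,200:330,::-1],None,fx=4.5,fy=4.5,interpolation=cv2.INTER_CUBIC))
E
```

```text
1.25 [ 0.053  -0.0012  0.0813  0.0084  0.0461  0.0079  0.0384]
```

View pics/w2c.png

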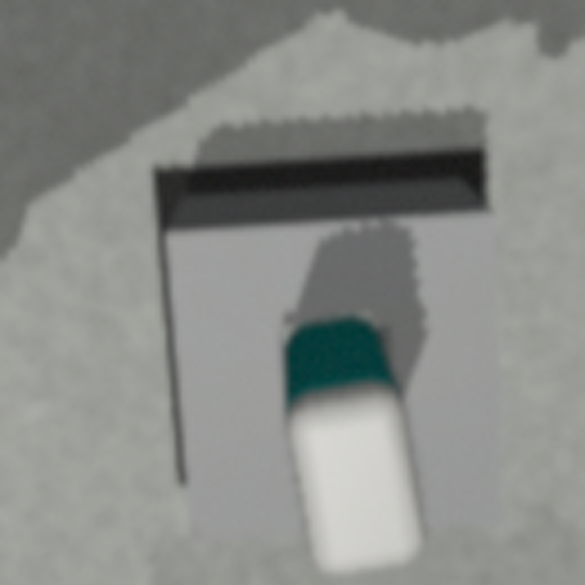

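```bash
python3 - <<'E'
from h import *
d=np.load("pics/w2.npz"); im=d["im"]; c={k:d[k] for k in("fx","fy","cx","cy","pose")}
m=(im.min(2)>175).astype(np.uint8); m[:165]=0;m[215:]=0;m[:,:255]=0;m[:,300:]=0
print(im[190,270],im[150,245],im[115,300],im[160,240])
cs,_=cv2.findContours(m,0,2); k=max(cs,key=cv2.contourArea)
P=np.array([ray(c,u,v,.15)[:2]*1000 for u,v in k[:,0,:]],np.float32)
r=cv2.minAreaRect(P); print("px",cv2.boundingRect(k)); print(r); B=cv2.boxPoints(r); print(B)
for p in [(165,230),(490,212),(498,530),(190,530)]: print(ray(c,p[0]/4.5+200,p[1]/4.5+90,.07)[:2])
E
```

```text
[214 213 208] [158 158 158] [113 115 110] [158 158 158]
px (266, 180, 26, 35)
((498.54022216796875, -378.4042663574219), (29.718936920166016, 18.00726890563965), 29.1046142578125)
[[ 481.17758 -377.76523]
 [ 489.93643 -393.49875]
 [ 515.90283 -379.0433 ]
 [ 507.144   -363.30978]]
[ 0.5192218  -0.33034115]
[ 0.54630037 -0.3988682 ]
[ 0.47543322 -0.42818039]
[ 0.45186947 -0.3576133 ]
```

```bash
python3 - <<'E'
from h import *
a=np.radians(29.1); y=np.array([np.sin(a),-np.cos(a),0]); z=np.array([0,0,-1.]); R=np.stack([y,np.cross(z,y),z],1); print(R)
rel([.4985,-.3784,.205],R)
E
```

```text
[[ 0.48633538 -0.87377222  0.        ]
 [-0.87377222 -0.48633538  0.        ]
 [ 0.         -0.         -1.        ]]
shift mm [15.54  5.51 74.44]
rotvec deg [ -0.26   0.26 -10.68]
```

```bash
python3 -m pendant '[[1,[0.008,0.003,0.035],[0,0,-5]],[1,[0.0155,0.0055,0.074],[-0.2,0.2,-10.7]],[1,[0.0155,0.0055,0.074],[-0.2,0.2,-10.7]],[1,[0.0155,0.0055,0.074],[-0.2,0.2,-10.7]]]' && python3 - <<'E'
from h import *
im,c=snap("wrist","w3"); s=bot.get_state(); print(s["tcp_pos"],s["joint_velocities"].round(4))
im,c=snap("wrist","w3")
m=(im.min(2)>175).astype(np.uint8)
cs,_=cv2.findContours(m,0,2)
for k in cs:
  if 300<cv2.contourArea(k)<6000:
    P=np.array([ray(c,u,v,.15)[:2]*1000 for u,v in k[:,0,:]],np.float32)
    r=cv2.minAreaRect(P); print(cv2.boundingRect(k),r); B=cv2.boxPoints(r); print(B)
s=bot.get_state(); print(s["tcp_pos"],s["tcp_rot"],s["t"])
E
```

```text
t: 1.75
tcp_pos: [0.4987, -0.3789, 0.2063]
tcp_rot: [[0.485, -0.875, 0.001], [-0.875, -0.485, 0.001], [-0.0, -0.002, -1.0]]
force: [0.2, 0.1, 0.3]
opening: 0.994
[ 0.49919837 -0.3789758   0.20696209] [-0.0028 -0.0114 -0.0013 -0.0064  0.0032 -0.0044  0.0046]
(240, 204, 32, 45) ((497.7727966308594, -378.8153991699219), (28.438873291015625, 18.665552139282227), 28.955915451049805)
[[ 480.81256 -377.53345]
 [ 489.84924 -393.86566]
 [ 514.73303 -380.09735]
 [ 505.69635 -363.76514]]
[ 0.49937215 -0.37894225  0.20723142] [[ 4.85672550e-01 -8.74135352e-01  3.09193971e-03]
 [-8.74138996e-01 -4.85675725e-01 -3.25182443e-04]
 [ 1.78593353e-03 -2.54485288e-03 -9.99995167e-01]] 1.85
```

View pics/w3.png

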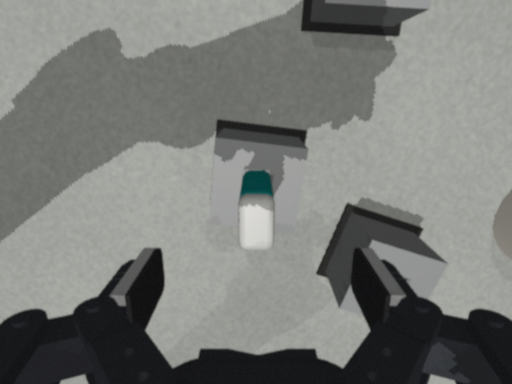

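```bash
python3 -m pendant '[[1,[-0.001,0.001,0.03],[0,0,0]],[1,[-0.001,0.001,0.06],[0.1,0.1,0]],[1,[-0.001,0.001,0.086],[0.15,0.1,0]],[1,[-0.001,0.001,0.086],[0.15,0.1,0]],[0.2,[-0.001,0.001,0.086],[0.15,0.1,0]],[0.0,[-0.001,0.001,0.086],[0.15,0.1,0]],[0.0,[-0.001,0.001,0.086],[0.15,0.1,0]],[0.0,[-0.001,0.001,0.086],[0.15,0.1,0]]]' 80 && python3 -m pendant '[[0,[0,0,0],[0,0,0]],[0,[0,0,0],[0,0,0]]]' && python3 - <<'E'
from h import *
im,c=snap("wrist","w4"); s=bot.get_state(); print(s["tcp_pos"],s["tcp_rot"],s["torque"])
E
```

```text
t: 2.85
tcp_pos: [0.4987, -0.3788, 0.1222]
tcp_rot: [[0.486, -0.874, 0.007], [-0.874, -0.486, -0.001], [0.005, -0.006, -1.0]]
force: [-0.5, 0.3, 6.2]
opening: 0.25
t: 3.1
tcp_pos: [0.4987, -0.3788, 0.1222]
tcp_rot: [[0.486, -0.874, 0.007], [-0.874, -0.486, -0.001], [0.004, -0.006, -1.0]]
force: [0.0, -0.5, 1.7]
opening: 0.25
[ 0.4986948  -0.37876227  0.12223193] [[ 0.48561024 -0.87414615  0.00715615]
 [-0.87416415 -0.4856293  -0.00110637]
 [ 0.00444236 -0.00571838 -0.99997378]] [ 0.11913098  0.12806101 -0.00410726]
```

View pics/w4.png

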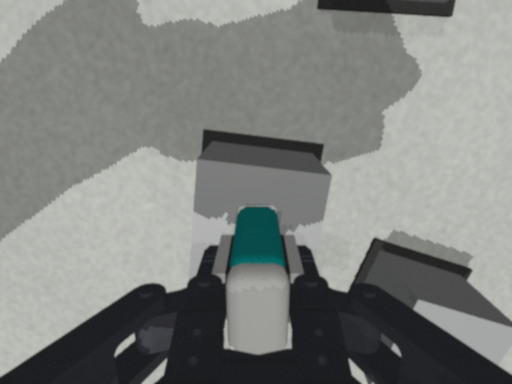

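```bash
python3 -m pendant '[[0,[0,0,0.0],[0,0,0]],[0,[0,0,-0.03],[0,0,0]],[0,[0,0,-0.06],[0,0,0]],[0,[0,0,-0.09],[0,0,0]],[0,[0,0,-0.115],[0,0,0]],[0,[0,0,-0.115],[0,0,0]]]' && python3 - <<'E'
from h import *
s=bot.get_state(); a=np.radians(60.9); print(s["torque"])
Rz=cv2.Rodrigues(np.array([0,0,a]))[0]
R0=np.array([[.48561,-.874146,.007156],[-.874164,-.485629,-.001106],[.00444,-.005718,-.999974]])
rel([.584,.064,.235],Rz@R0)
E
```

```text
t: 3.9
tcp_pos: [0.4988, -0.3794, 0.2388]
tcp_rot: [[0.485, -0.874, 0.01], [-0.874, -0.486, -0.003], [0.008, -0.007, -1.0]]
force: [-0.5, 0.3, -1.5]
opening: 0.248
[-0.00147182  0.02249776 -0.04121176]
shift mm [-346.29 -289.73    3.12]
rotvec deg [  0.29  -0.59 -60.91]
```

```bash
python3 -m pendant '[[0,[-0.043,-0.036,0],[0,0,-8]],[0,[-0.086,-0.072,0],[0,0,-16]],[0,[-0.13,-0.109,0],[0.1,-0.2,-24]],[0,[-0.173,-0.145,0.0],[0.1,-0.3,-32]],[0,[-0.216,-0.181,0.001],[0.2,-0.4,-40]],[0,[-0.26,-0.217,0.002],[0.2,-0.4,-48]],[0,[-0.303,-0.253,0.002],[0.3,-0.5,-56]],[0,[-0.346,-0.29,0.003],[0.3,-0.6,-60.9]]]' && python3 -m pendant '[[0,[0,0,0],[0,0,0]],[0,[0,0,0],[0,0,0]],[0,[0,0,0],[0,0,0]]]' && python3 - <<'E'
from h import *
im,c=snap("wrist","w5"); s=bot.get_state(); print(s["tcp_pos"],s["joint_positions"],s["joint_velocities"].round(3))
cv2.imwrite("pics/w5c.png",cv2.resize(im[100:300,150:366,::-1],None,fx=3,fy=3,interpolation=cv2.INTER_CUBIC))
E
```

```text
t: 4.9
tcp_pos: [0.5835, 0.0652, 0.2333]
tcp_rot: [[1.0, 0.002, 0.002], [0.002, -1.0, 0.006], [0.002, -0.006, -1.0]]
force: [0.6, -1.0, -0.1]
opening: 0.248
t: 5.28
tcp_pos: [0.5829, 0.0631, 0.2323]
tcp_rot: [[1.0, -0.001, -0.0], [-0.001, -1.0, 0.004], [-0.0, -0.004, -1.0]]
force: [0.1, 0.1, -2.0]
opening: 0.247
[0.58310559 0.06304826 0.23260752] [ 0.09267055  0.46500167 -0.37484758  1.93407808  0.22871281  0.78249833
 -0.40995014] [ 0.002 -0.006 -0.007 -0.008 -0.002 -0.    -0.   ]
```

View pics/w5.png

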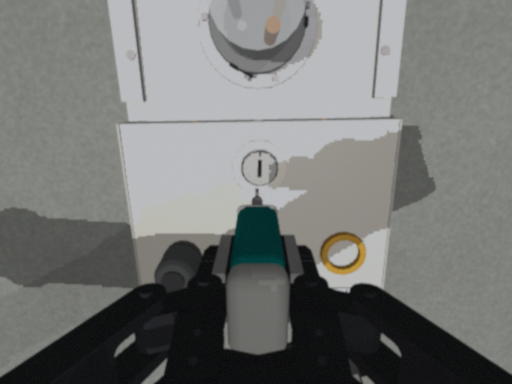

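View pics/w5c.png

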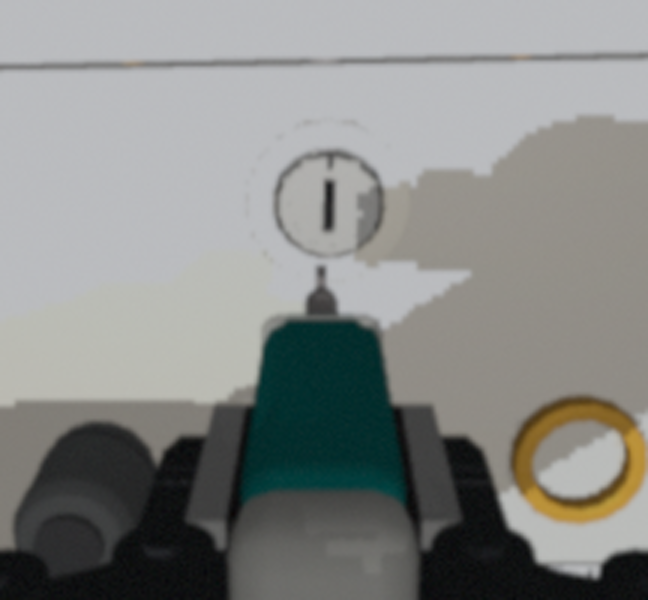

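```bash
python3 - <<'E'
from h import *
d=np.load("pics/w5.npz"); im=d["im"]; c={k:d[k] for k in("fx","fy","cx","cy","pose")}
g=im.max(2).astype(int)
for r in range(152,196): print(r,g[r,248:272])
s=bot.get_state(); R=s["tcp_rot"]; t=s["tcp_pos"]+R@[0,0,.112]; print(t,proj(c,t),proj(c,t-[0,0.007,0]),proj(c,t+[0,.007,0]))
print(ray(c,259.3,168.3,.039))
f=lambda u,v:(150+u/3,100+v/3)
for u,v in [(276,204),(383,202),(330,151),(328,256)]: print(ray(c,*f(u,v),.039))
for u,v in [(0,66),(648,56)]: print(ray(c,*f(u,v),.04))
E
```

```text
152 [168 154 139 130 125 123 126 126 131 137 130 105  92 119 131 126 114 108
 109 120 132 148 164 177]
153 [140 125 131 148 149 151 154 158 161 164 154 120 104 141 160 159 153 144
 137 140 140 139 138 155]
154 [115 115 139 163 169 171 173 174 175 174 162 124 110 151 171 173 172 168
 164 164 160 150 124 127]
155 [114 131 154 171 176 177 177 177 177 175 165 132 124 160 175 176 176 175
 174 173 170 158 123 109]
156 [145 159 169 175 177 177 177 177 177 175 168 149 149 170 176 176 177 177
 177 176 175 166 143 117]
157 [166 173 175 176 177 177 177 177 176 176 174 168 169 174 176 176 177 176
 176 177 176 173 165 146]
158 [174 176 177 176 176 176 176 176 177 174 171 168 170 173 175 177 176 175
 176 177 177 176 174 167]
159 [176 177 176 177 176 176 177 177 175 168 150 142 147 160 171 176 176 176
 176 176 176 176 176 174]
160 [176 176 176 176 176 176 176 176 175 162 117  93 102 132 162 174 176 176
 176 176 176 176 175 175]
161 [176 176 177 176 177 176 176 176 174 158  98  47  63 114 161 174 176 177
 176 176 176 175 175 175]
162 [177 176 177 176 176 176 176 176 174 157  94  36  53 113 163 175 1
[... 3092 characters left out ...]
 189
 189 189 189 187 186 189]
193 [190 189 190 190 190 189 180 149 122 118 143 178 184 186 185 186 184 188
 189 190 190 190 189 190]
194 [190 190 190 190 189 189 179 149 119 116 141 176 185 187 186 187 186 189
 190 190 190 191 190 191]
195 [191 190 191 190 189 188 173 135 101  97 125 165 183 188 189 189 190 190
 190 191 190 191 191 191]
[0.58313871 0.06356311 0.12060871] [256.9762373  194.66817974] [256.99474781 203.40448688] [256.9574105  185.78259604]
[0.58533291 0.06460992 0.039     ]
[0.56810589 0.06494343 0.039     ]
[0.60360981 0.06556763 0.039     ]
[0.58601661 0.08265737 0.039     ]
[0.58536859 0.0469282  0.039     ]
[0.4813058 0.1101988 0.04     ]
[0.68653811 0.1129728  0.04      ]
```

```bash
python3 -m pendant '[[0,[0.0024,-0.002,0.03],[0,0,0]],[0,[0.0024,-0.002,0.055],[0,0,0]],[0,[0.0024,-0.002,0.074],[0,0,0]],[0,[0.0024,-0.002,0.074],[0,0,0]],[0,[0.0024,-0.002,0.074],[0,0,0]]]' && python3 - <<'E'
from h import *
im,c=snap("wrist","w6"); s=bot.get_state(); R=s["tcp_rot"];print(s["tcp_pos"],R[:,2],s["torque"])
cv2.imwrite("pics/w6c.png",cv2.resize(im[130:230,190:320,::-1],None,fx=6,fy=6,interpolation=cv2.INTER_CUBIC))
t=s["tcp_pos"]+R@[0,0,.112]; print(t,proj(c,t),proj(c,t-[0,0.007,0]),proj(c,t+[0,.007,0]))
E
```

```text
t: 5.95
tcp_pos: [0.5862, 0.0653, 0.1593]
tcp_rot: [[1.0, -0.002, 0.002], [-0.002, -1.0, 0.005], [0.002, -0.005, -1.0]]
force: [0.2, 0.6, -1.2]
opening: 0.249
[0.58635858 0.06551161 0.15959716] [ 0.00231541  0.00499261 -0.99998486] [-0.01296304  0.0190126  -0.0103389 ]
[0.58661791 0.06607078 0.04759886] [256.93757907 194.4475025 ] [256.96238045 203.18842973] [256.91235443 185.55740248]
```

View pics/w6c.png

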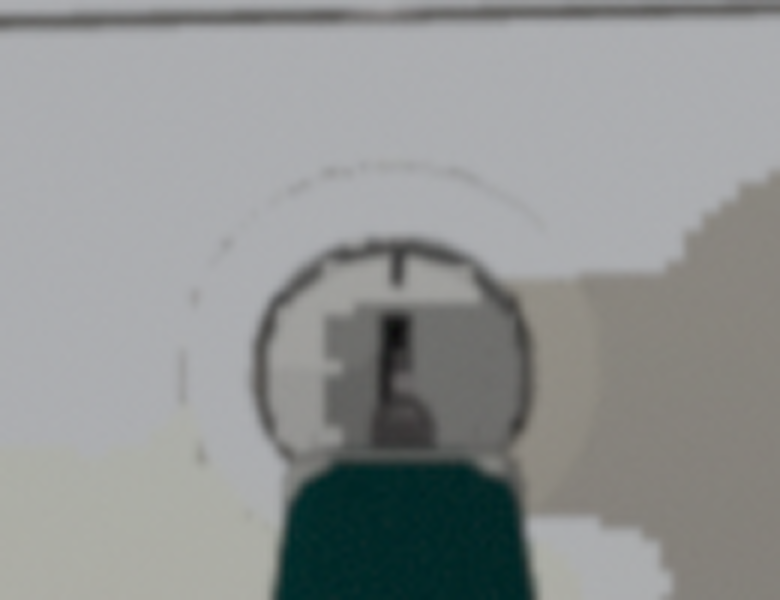

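```bash
python3 - <<'E'
from h import *
im,c=snap("wrist","w7"); s=bot.get_state(); R=s["tcp_rot"];print(s["tcp_pos"],R[:,2],s["joint_velocities"].round(4))
a=im[160:215,230:285,::-1].astype(float); a=np.clip((a/200)**.5*255,0,255).astype(np.uint8)
cv2.imwrite("pics/w7c.png",cv2.resize(a,None,fx=10,fy=10,interpolation=cv2.INTER_CUBIC))
E
```

```text
[0.58638588 0.06553163 0.15971181] [ 0.00252141  0.00498542 -0.99998439] [-0.0007 -0.0028  0.0008  0.0023 -0.0008  0.0005 -0.0017]
```

View pics/w7c.png

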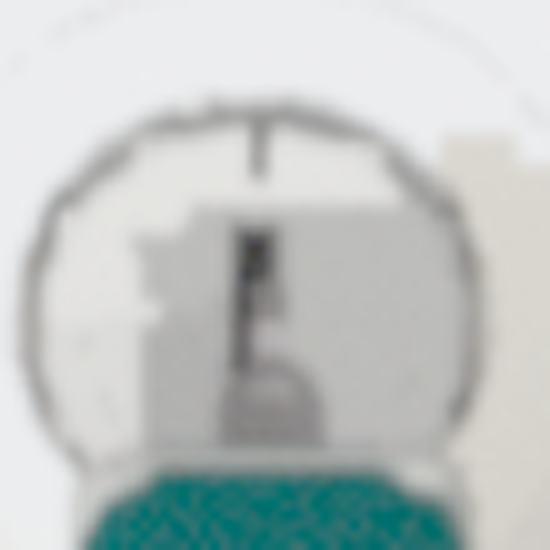

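```bash
python3 -m pendant '[[0,[-0.0012,0.0005,0.001],[0,0,0]],[0,[-0.0012,0.0005,0.003],[0,0,0]],[0,[-0.0012,0.0005,0.004],[0,0,0]],[0,[-0.0012,0.0005,0.004],[0,0,0]]]' && python3 - <<'E'
from h import *
im,c=snap("wrist","w8"); s=bot.get_state(); R=s["tcp_rot"];print(s["tcp_pos"],R[:,2],s["joint_velocities"].round(4),s["force"],s["torque"])
a=im[160:215,230:285,::-1].astype(float); a=np.clip((a/200)**.5*255,0,255).astype(np.uint8)
cv2.imwrite("pics/w8c.png",cv2.resize(a,None,fx=10,fy=10,interpolation=cv2.INTER_CUBIC))
E
```

```text
t: 6.55
tcp_pos: [0.5851, 0.0651, 0.1556]
tcp_rot: [[1.0, -0.001, 0.002], [-0.001, -1.0, 0.005], [0.002, -0.005, -1.0]]
force: [-0.3, -0.1, -0.7]
opening: 0.246
[0.58513838 0.06507389 0.15561497] [ 0.00232649  0.00496474 -0.99998497] [ 0.0016 -0.001  -0.0012  0.0002 -0.0005  0.001   0.0003] [ 0.17950049  0.14467128 -1.32552753] [-0.03758468  0.00700963 -0.02676432]
```

View pics/w8c.png

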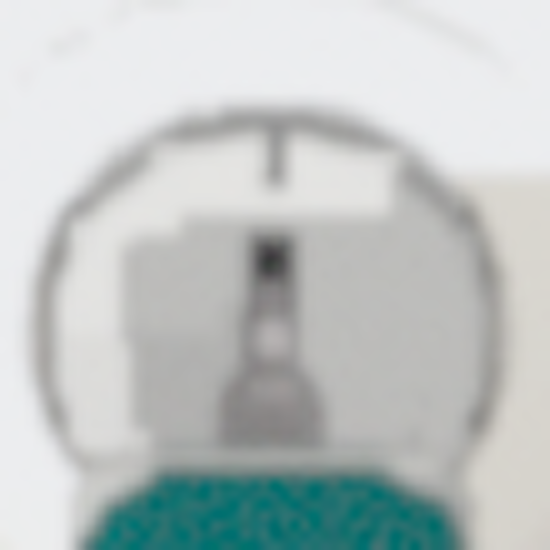

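```bash
python3 -m pendant '[[0,[0,-0.0008,0.002],[0,0,0]],[0,[0,-0.0008,0.004],[0,0,0]],[0,[0,-0.0008,0.006],[0,0,0]],[0,[0,-0.0008,0.008],[0,0,0]],[0,[0,-0.0008,0.009],[0,0,0]],[0,[0,-0.0008,0.009],[0,0,0]]]' && python3 - <<'E'
from h import *
im,c=snap("wrist","w9"); s=bot.get_state(); R=s["tcp_rot"];print(s["tcp_pos"],R[:,2],s["joint_velocities"].round(4),s["force"],s["torque"])
a=im[160:215,230:285,::-1].astype(float); a=np.clip((a/200)**.5*255,0,255).astype(np.uint8)
cv2.imwrite("pics/w9c.png",cv2.resize(a,None,fx=10,fy=10,interpolation=cv2.INTER_CUBIC))
E
```

```text
t: 7.35
tcp_pos: [0.5851, 0.0659, 0.1465]
tcp_rot: [[1.0, -0.001, 0.002], [-0.001, -1.0, 0.005], [0.002, -0.005, -1.0]]
force: [0.7, -0.8, -0.8]
opening: 0.246
[0.58514459 0.0659159  0.14657901] [ 0.00225185  0.00495767 -0.99998518] [-0.     -0.0027 -0.0008 -0.0003 -0.0004 -0.0018  0.001 ] [-0.49802929 -0.29427028 -1.16400258] [-0.0124401   0.00067825  0.00977643]
```

View pics/w9c.png

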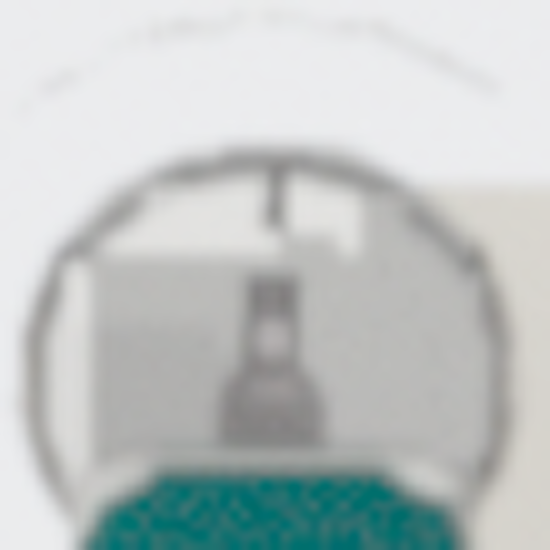

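```bash
python3 -m pendant '[[0,[0,0,0.0005],[0,0,0]],[0,[0,0,0.001],[0,0,0]],[0,[0,0,0.001],[0,0,0]]]'; python3 -c "
from h import *
s=bot.get_state();print(s['tcp_pos'],s['torque'])"
```

```text
t: 7.78
tcp_pos: [0.5851, 0.0659, 0.1456]
tcp_rot: [[1.0, -0.001, 0.002], [-0.001, -1.0, 0.005], [0.002, -0.005, -1.0]]
force: [0.3, -0.1, -1.3]
opening: 0.25
[0.58512568 0.06591882 0.14557111] [-0.02170218 -0.0628975   0.0124782 ]
```

```bash
python3 -m pendant '[[0,[0,0,0],[0,0,6]],[0,[0,0,0],[0,0,12]],[0,[0,0,0],[0,0,18]],[0,[0,0,0],[0,0,24]],[0,[0,0,0],[0,0,24]]]' 100; python3 - <<'E'
from h import *
im,c=snap("wrist","w10"); s=bot.get_state(); R=s["tcp_rot"];print(s["tcp_pos"],R[:,0],s["force"],s["torque"])
a=im[130:230,190:320,::-1].astype(float); a=np.clip((a/200)**.5*255,0,255).astype(np.uint8)
cv2.imwrite("pics/w10c.png",cv2.resize(a,None,fx=6,fy=6,interpolation=cv2.INTER_CUBIC))
E
```

```text
t: 8.4
tcp_pos: [0.5855, 0.0657, 0.1456]
tcp_rot: [[0.914, -0.407, 0.003], [-0.407, -0.914, 0.004], [0.001, -0.005, -1.0]]
force: [1.1, 0.6, -2.7]
opening: 0.247
[0.58553358 0.06569967 0.14557317] [ 0.91383088 -0.40609377  0.00098061] [ 1.36439099 -1.14616082 -2.19901626] [-0.28887959 -0.35605352  0.06676416]
```

View pics/w10c.png

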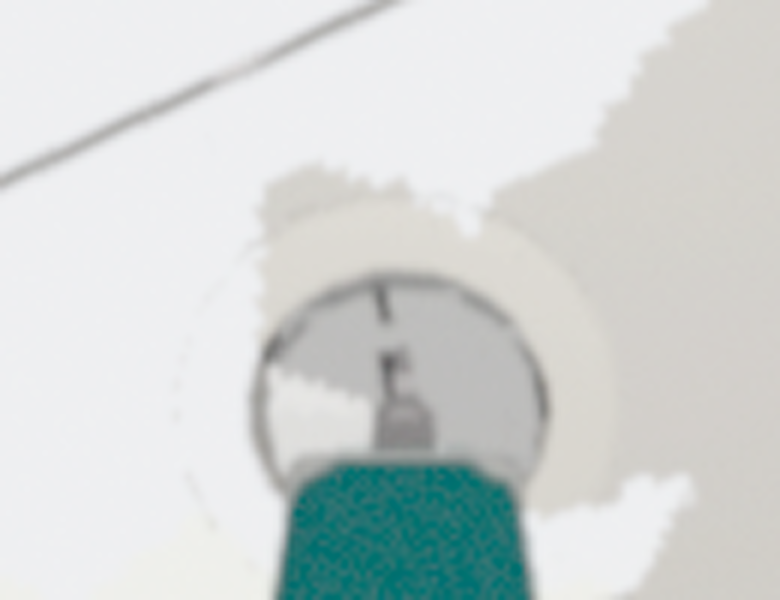

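```bash
python3 -m pendant '[[0,[0,0,0],[0,0,5]],[0,[0,0,0],[0,0,10]],[0,[0,0,0],[0,0,10]]]'; cat > st.py <<'E'
from h import *
T=[]
s=bot.get_state(); T.append(s["torque"]); R=s["tcp_rot"]
im,c=snap("wrist","last"); s=bot.get_state(); T.append(s["torque"])
a=np.degrees(np.arctan2(R[1,0],R[0,0])); print("toolx ang",a.round(2),"pos",s["tcp_pos"].round(4),"F",s["force"].round(2),"T",np.round(T,3).tolist(),"op",round(s["opening"],3))
E
python3 st.py; python3 -m pendant '[[0,[0,0,0],[0,0,5]],[0,[0,0,0],[0,0,5]],[0,[0,0,0],[0,0,5]]]'; python3 st.py
```

```text
t: 8.82
tcp_pos: [0.5857, 0.0656, 0.1456]
tcp_rot: [[0.831, -0.557, 0.003], [-0.557, -0.831, 0.004], [0.001, -0.005, -1.0]]
force: [0.9, -1.5, -1.6]
opening: 0.244
toolx ang -33.83 pos [0.5858 0.0655 0.1456] F [ 1.06 -0.61 -3.24] T [[-0.274, -0.286, 0.119], [-0.331, -0.326, 0.073]] op 0.246
t: 9.25
tcp_pos: [0.5858, 0.0654, 0.1456]
tcp_rot: [[0.78, -0.625, 0.004], [-0.625, -0.78, 0.004], [0.0, -0.006, -1.0]]
force: [0.8, -1.0, -3.4]
opening: 0.247
toolx ang -38.7 pos [0.5858 0.0654 0.1456] F [ 1.02 -1.34 -2.52] T [[-0.286, -0.275, 0.113], [-0.306, -0.288, 0.098]] op 0.243
```

```bash
for i in 1; do python3 -m pendant '[[0,[0,0,0],[0,0,4]],[0,[0,0,0],[0,0,8]],[0,[0,0,0],[0,0,8]]]' >/dev/null; python3 st.py; done; python3 -m pendant '[[0,[0,0,0],[0,0,5]],[0,[0,0,0],[0,0,5]]]' >/dev/null; python3 st.py
```

```text
toolx ang -46.64 pos [0.5859 0.0653 0.1456] F [ 0.69 -2.12 -2.74] T [[-0.44, -0.352, 0.157], [-0.479, -0.337, 0.135]] op 0.241
toolx ang -51.51 pos [0.586  0.0652 0.1456] F [ 1.5  -2.18 -2.91] T [[-0.451, -0.383, 0.06], [-0.454, -0.343, 0.12]] op 0.245
```

```bash
cat > st.py <<'E'
from h import *
import sys
T=[];F=[]
for i in range(5):
    s=bot.get_state(); T.append(s["torque"]);F.append(s["force"]); 
    if i<4: im=read_camera("wrist")
R=s["tcp_rot"]
cv2.imwrite("pics/%s.png"%sys.argv[1],cv2.resize(im[90:260,130:386,::-1],None,fx=3,fy=3,interpolation=cv2.INTER_CUBIC))
a=np.degrees(np.arctan2(R[1,0],R[0,0])); print("t",s["t"],"toolx ang",a.round(2),"pos",s["tcp_pos"].round(4),"F",np.mean(F,0).round(2),"T",np.mean(T,0).round(3),np.std(T,0).round(3)[2],"op",round(s["opening"],3))
E
python3 -m pendant '[[0,[0,0,0],[0,0,4]],[0,[0,0,0],[0,0,4]]]' >/dev/null; python3 st.py a1;
```

```text
t 10.475 toolx ang -55.43 pos [0.586  0.0651 0.1456] F [ 1.19 -1.57 -2.95] T [-0.485 -0.339  0.125] 0.025 op 0.242
```

View pics/a1.png

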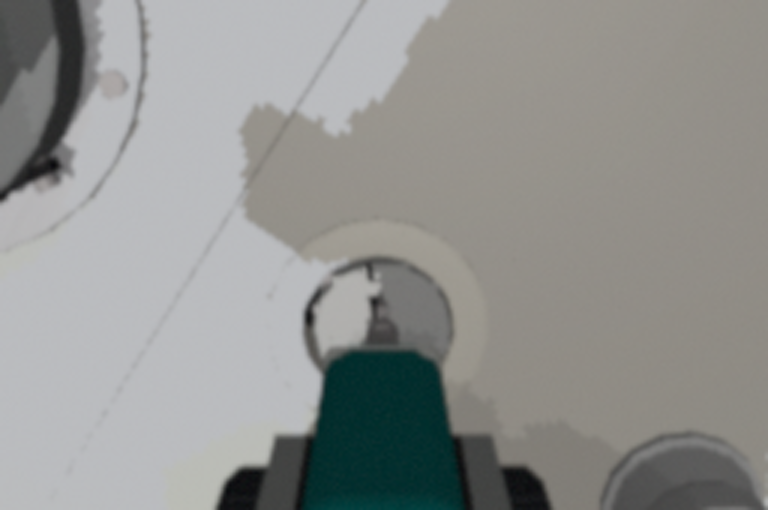

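```bash
python3 -m pendant '[[0,[0,0,0],[0,0,3]],[0,[0,0,0],[0,0,3]]]' >/dev/null; python3 st.py a2; python3 -m pendant '[[0,[0,0,0],[0,0,3]],[0,[0,0,0],[0,0,3]]]' >/dev/null; python3 st.py a3
```

```text
t 10.925 toolx ang -58.4 pos [0.586  0.065  0.1456] F [ 1.38 -1.88 -2.22] T [-0.519 -0.374  0.147] 0.022 op 0.245
t 11.375 toolx ang -61.36 pos [0.586  0.0649 0.1456] F [ 1.19 -1.76 -2.58] T [-0.547 -0.357  0.152] 0.028 op 0.247
```

```bash
python3 -m pendant '[[0,[0,0,0],[0,0,3]],[0,[0,0,0],[0,0,3]]]' >/dev/null; python3 st.py a4; python3 -m pendant '[[0,[0,0,0],[0,0,3]],[0,[0,0,0],[0,0,3]]]' >/dev/null; python3 st.py a5
```

```text
t 11.825 toolx ang -64.31 pos [0.586  0.0649 0.1456] F [ 0.64 -1.55 -2.76] T [-0.593 -0.33   0.211] 0.026 op 0.244
t 12.275 toolx ang -67.28 pos [0.586  0.0648 0.1456] F [ 1.09 -2.12 -2.85] T [-0.625 -0.332  0.256] 0.013 op 0.244
```

View pics/a5.png

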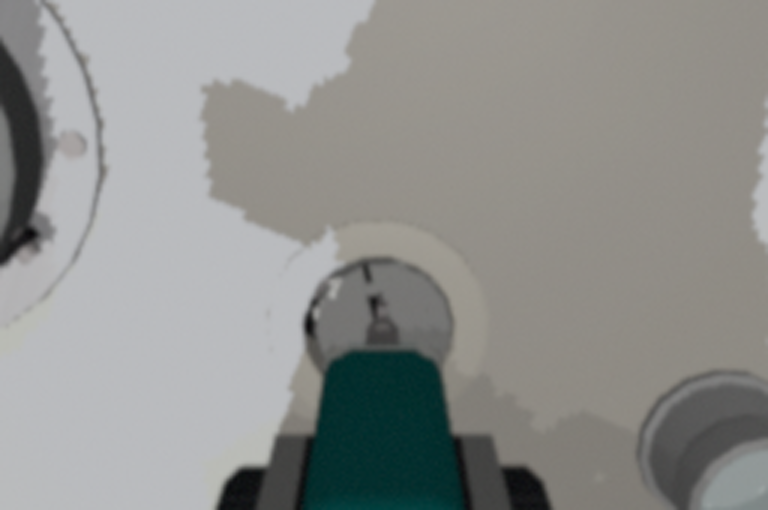

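```bash
python3 -m pendant '[[0,[0,0,0],[0,0,-3]],[0,[0,0,0],[0,0,-5]],[0,[0,0,0],[0,0,-5]]]' >/dev/null; python3 st.py a6
```

```text
t 12.85 toolx ang -62.3 pos [0.586  0.065  0.1456] F [ 0.71 -1.7  -2.41] T [-0.455 -0.303  0.088] 0.018 op 0.246
```

View pics/a6.png

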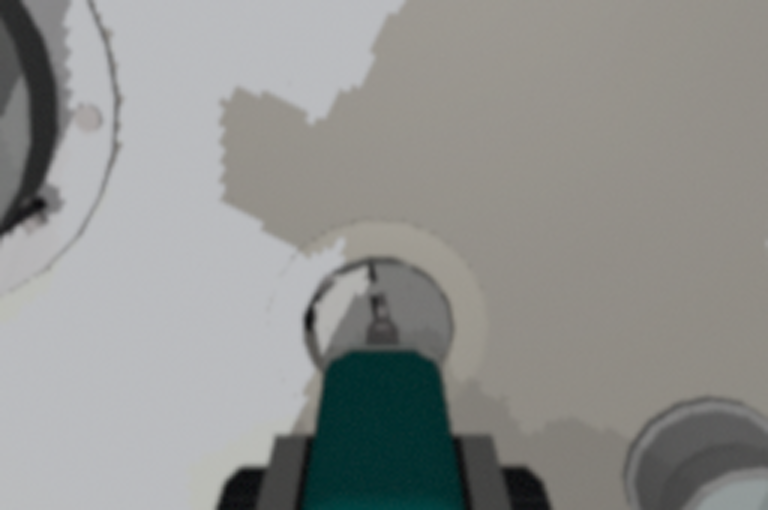

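```bash
python3 -m pendant '[[0,[0,0,0],[0,0,-4]],[0,[0,0,0],[0,0,-4]]]' >/dev/null; python3 st.py a7
```

```text
t 13.3 toolx ang -58.35 pos [0.586  0.0651 0.1456] F [ 1.11 -1.02 -2.24] T [-0.351 -0.289  0.031] 0.022 op 0.245
```

View pics/a7.png

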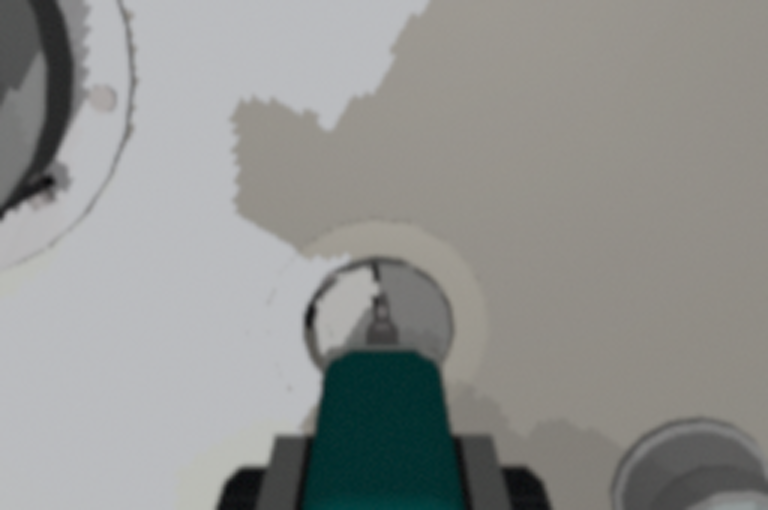

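```bash
python3 -m pendant '[[0,[0,0,-0.004],[0,0,-1]],[0,[0,0,-0.01],[0,0,-1]],[0,[0,0,-0.03],[0,0,-1]],[0,[0,0,-0.06],[0,0,-1]],[0,[0,0,-0.09],[0,0,-1]],[0,[0,0,-0.09],[0,0,-1]]]'; python3 st.py a8
```

```text
t: 14.05
tcp_pos: [0.587, 0.0656, 0.2384]
tcp_rot: [[0.54, -0.842, 0.009], [-0.842, -0.54, 0.006], [0.0, -0.011, -1.0]]
force: [-0.2, 0.8, -1.0]
opening: 0.246
t 14.25 toolx ang -57.33 pos [0.5844 0.0648 0.2344] F [ 0.18  0.19 -1.34] T [-0.003 -0.009 -0.018] 0.012 op 0.247
```

View pics/a8.png

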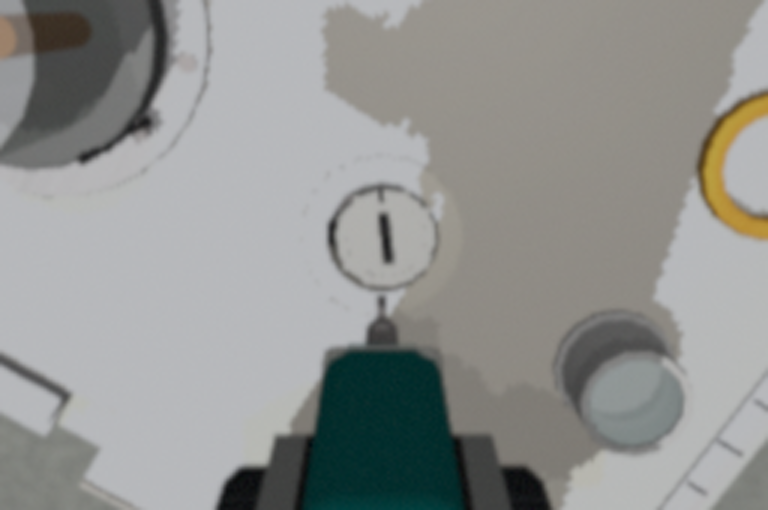

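```bash
python3 - <<'E'
from h import *
R0=np.array([[.48561,-.874146,.007156],[-.874164,-.485629,-.001106],[.00444,-.005718,-.999974]])
rel([.4987,-.3788,.235],R0)
E
```

```text
shift mm [327.14 311.61  -2.39]
rotvec deg [0.15 0.42 3.61]
```

```bash
python3 -m pendant '[[0,[0.041,0.039,0],[0,0,0.5]],[0,[0.082,0.078,0],[0,0,1]],[0,[0.123,0.117,-0.001],[0.1,0.2,1.5]],[0,[0.164,0.156,-0.001],[0.1,0.2,2]],[0,[0.205,0.195,-0.001],[0.1,0.3,2.5]],[0,[0.246,0.234,-0.002],[0.1,0.4,3]],[0,[0.287,0.273,-0.002],[0.15,0.4,3.6]],[0,[0.327,0.3115,-0.0024],[0.15,0.4,3.6]]]' && python3 -m pendant '[[0,[0,0,0],[0,0,0]],[0,[0,0,0],[0,0,0]],[0,[0,0,0],[0,0,0]]]' && python3 st.py b1;  python3 - <<'E'
from h import *
R0=np.array([[.48561,-.874146,.007156],[-.874164,-.485629,-.001106],[.00444,-.005718,-.999974]])
rel([.4987,-.3788,.150],R0)
E
```

```text
t: 15.25
tcp_pos: [0.4976, -0.3798, 0.2335]
tcp_rot: [[0.486, -0.874, 0.005], [-0.874, -0.486, 0.001], [0.002, -0.005, -1.0]]
force: [1.7, 1.0, -0.3]
opening: 0.24
t: 15.62
tcp_pos: [0.4982, -0.3775, 0.2327]
tcp_rot: [[0.488, -0.873, 0.004], [-0.873, -0.488, 0.003], [-0.001, -0.005, -1.0]]
force: [0.4, -0.1, -0.7]
opening: 0.246
t 15.825 toolx ang -60.82 pos [ 0.4982 -0.3785  0.2335] F [ 0.28  0.1  -1.26] T [ 0.008 -0.013  0.005] 0.022 op 0.243
shift mm [ 0.4   0.09 83.48]
rotvec deg [0.05 0.18 0.13]
```

View pics/b1.png

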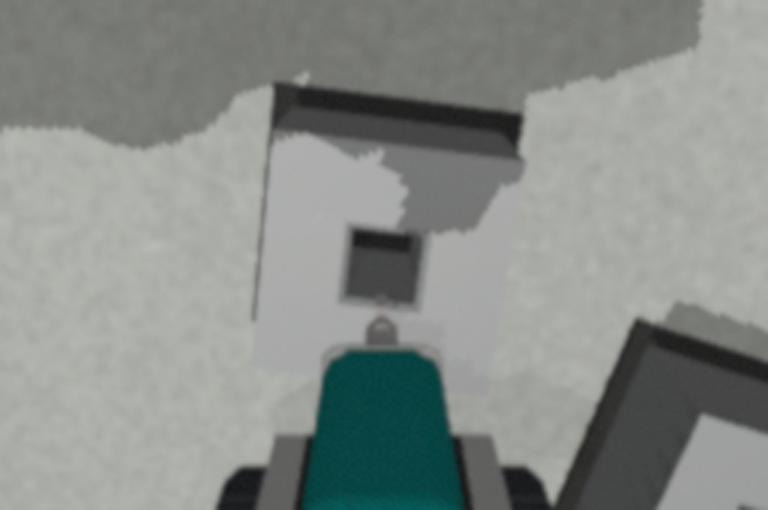

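```bash
python3 - <<'E'
from h import *
c=calibration("wrist")
for u,v in [(348,227),(424,235),(418,308),(341,300)]: print(ray(c,130+u/3,90+v/3,.07))
print(ray(c,130+382.5/3,90+267/3,.07)); s=bot.get_state(); print(s["tcp_pos"]+s["tcp_rot"]@[0,0,.112])
E
```

```text
[ 0.50365539 -0.36425845  0.07      ]
[ 0.5126076  -0.38538188  0.07      ]
[ 0.49175056 -0.39523381  0.07      ]
[ 0.4824972  -0.37332559  0.07      ]
[ 0.49784271 -0.37933845  0.07      ]
[ 0.49872676 -0.37836913  0.12147557]
```

```bash
python3 -m pendant '[[0,[0.0005,0,0.025],[0,0.1,0]],[0,[0.0005,0,0.05],[0,0.2,0]],[0,[0.0005,0,0.075],[0,0.2,0]],[0,[0.0005,0,0.1],[0,0.2,0]],[0,[0.0005,0,0.108],[0,0.2,0]],[0,[0.0005,0,0.1095],[0,0.2,0]],[0,[0.0005,0,0.1095],[0,0.2,0]]]'; python3 st.py b2
```

```text
t: 16.7
tcp_pos: [0.4996, -0.3791, 0.1249]
tcp_rot: [[0.488, -0.873, 0.008], [-0.873, -0.488, -0.003], [0.006, -0.006, -1.0]]
force: [0.4, 0.2, -0.5]
opening: 0.243
t 16.9 toolx ang -60.82 pos [ 0.4994 -0.3791  0.1248] F [ 0.03 -0.2  -1.23] T [0.008 0.012 0.003] 0.047 op 0.246
```

View pics/b2.png

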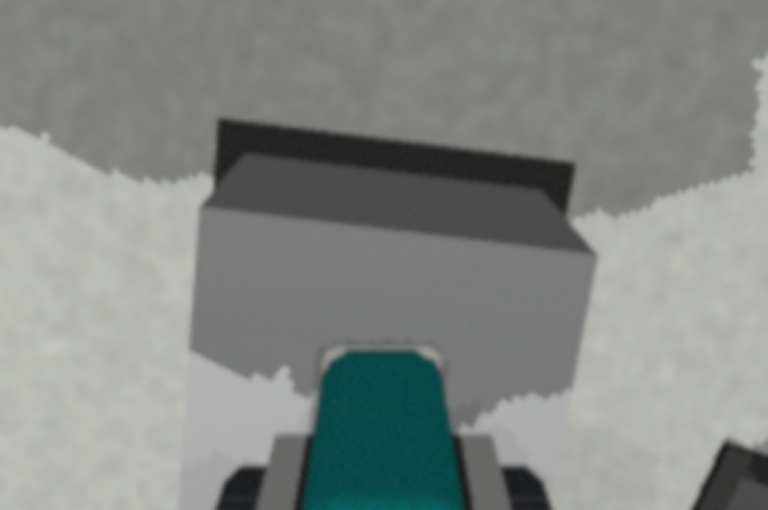

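Now 2 mm further to contact, then open and retreat.

```bash
python3 -m pendant '[[0,[0,0,0.0015],[0,0,0]],[0,[0,0,0.0025],[0,0,0]],[0,[0,0,0.0025],[0,0,0]]]'; python3 st.py b3
```

```text
t: 17.27
tcp_pos: [0.4994, -0.3792, 0.1223]
tcp_rot: [[0.488, -0.873, 0.008], [-0.873, -0.488, -0.003], [0.006, -0.006, -1.0]]
force: [1.0, -0.9, -0.9]
opening: 0.245
t 17.475 toolx ang -60.82 pos [ 0.4994 -0.3792  0.1223] F [ 0.21 -0.26 -0.94] T [-0.008  0.006  0.011] 0.02 op 0.248
```

```bash
python3 -m pendant '[[0,[0,0,0.0005],[0,0,0]],[0,[0,0,0.0005],[0,0,0]],[0.35,[0,0,0.0005],[0,0,0]],[0.6,[0,0,0.0005],[0,0,0]],[1,[0,0,0.0005],[0,0,0]],[1,[0,0,0.0005],[0,0,0]],[1,[0,0,0.0005],[0,0,0]],[1,[0,0,0.0005],[0,0,0]]]'; python3 st.py b4
```

```text
t: 18.48
tcp_pos: [0.4994, -0.3792, 0.1218]
tcp_rot: [[0.487, -0.873, 0.008], [-0.873, -0.488, -0.003], [0.006, -0.006, -1.0]]
force: [-1.1, -0.7, -0.6]
opening: 0.996
t 18.675 toolx ang -60.82 pos [ 0.4995 -0.3791  0.1218] F [-0.4  -0.04 -0.7 ] T [ 0.005  0.005 -0.036] 0.021 op 0.995
```

View pics/b4.png

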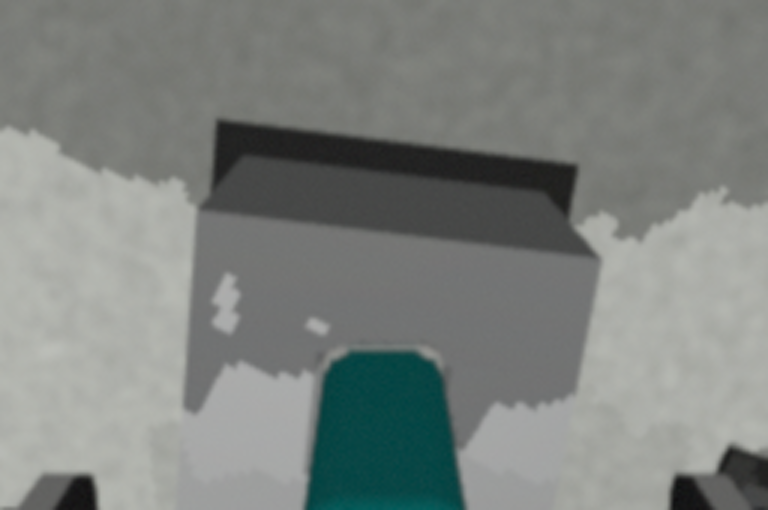

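```bash
python3 -m pendant '[[1,[0,0,-0.02],[0,0,0]],[1,[0,0,-0.05],[0,0,0]],[1,[0,0,-0.09],[0,0,0]],[1,[0,0,-0.13],[0,0,0]],[1,[0,0,-0.16],[0,0,0]],[1,[0,0,-0.16],[0,0,0]],[1,[0,0,-0.16],[0,0,0]]]'; python3 - <<'E'
from h import *
im,c=snap("wrist","f1")
t,_=snap("top","f2"); s,_=snap("side","f3")
cv2.imwrite("pics/f2c.png",cv2.resize(t[150:250,150:430,::-1],None,fx=2.8,fy=2.8,interpolation=cv2.INTER_CUBIC))
cv2.imwrite("pics/f3c.png",cv2.resize(s[120:340,190:340,::-1],None,fx=2.7,fy=2.7,interpolation=cv2.INTER_CUBIC))
m=(im.min(2)>175).astype(np.uint8)
for k in cv2.findContours(m,0,2)[0]:
  if 200<cv2.contourArea(k)<6000:
    P=np.array([ray(c,u,v,.15)[:2]*1000 for u,v in k[:,0,:]],np.float32); print(cv2.minAreaRect(P))
E
```

```text
t: 19.55
tcp_pos: [0.4977, -0.3784, 0.2818]
tcp_rot: [[0.488, -0.873, 0.008], [-0.873, -0.488, -0.002], [0.006, -0.005, -1.0]]
force: [-0.7, 0.4, -0.3]
opening: 0.999
((499.4717102050781, -379.62548828125), (28.93325424194336, 17.345382690429688), 29.01003646850586)
((518.9851684570312, -182.96937561035156), (6.097706317901611, 53.39208984375), 89.98290252685547)
```

View pics/f1.png

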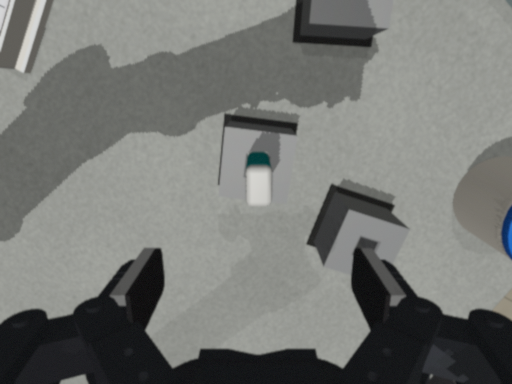

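View pics/f2c.png

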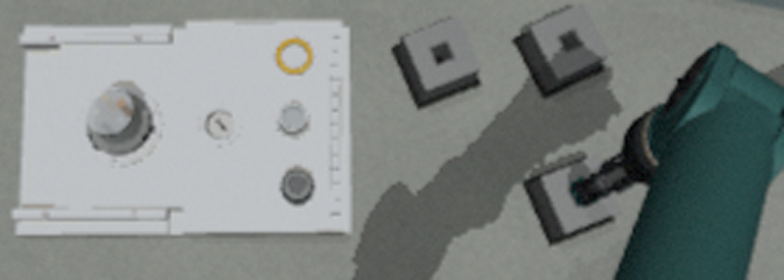

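View pics/f3c.png

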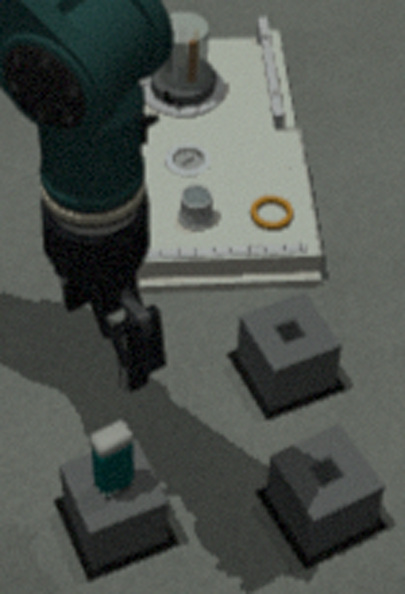

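```bash
python3 -c "
from bench import bot
print(bot.job_done())"
```

```text
the job is handed in; nothing more can be done
None
```

The job is handed in at about 20 s of the 67 s, with the board drawn home and the screwdriver back in its block. No verdict was reported.

- **Turning the cam:** I took the screwdriver from the block nearest the robot's base and seated the blade about 5 mm deep in the slot. I turned the tool clockwise about 67°, including the blade's play. The torque rose from about 0.12–0.15 N m while drawing to an averaged 0.256 N m, and I stopped there. Single readings scatter by about ±0.02–0.03 N m. 0.256 is just past the top of the snug range (0.2–0.25) and below the over-tight point (about 0.3).
- **Putting it back:** I backed the blade off within its play, lifted it out and stood the screwdriver in the same block. I then opened the gripper and moved it 16 cm clear.
- **Last checks:**
  - The gap line at the shelf edge is no longer visible from the wrist or top camera.
  - The handle's top is within about 2 mm of its starting place, and its angle is unchanged.
  - The ring and loupe look unmoved from the top and side, and the shield from the top.
  - I did not compare the spacer's position at the end; the arm never went near it.
- **Not measured:** I could not read the pull on the bolt or the force of the screwdriver on the shelf. I judged both only from the torque and the wrist force, whose readings stayed under about 4 N in all directions while the blade was in the slot.

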